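Index the bar turret and draw out the brass rod

TASK

Turn the four-tube turret to its next click position, so that the tube holding the brass rod points along the V rail and the turret has clicked in there. Then draw the brass rod out of its tube along the rail, regrasping it as needed, and leave it lying wholly on the V rail, clear of the tube and short of the yellow end stop, without letting it fall. Leave the turret clicked in, the steel rod in its tube and the other things on the bench where they are.

Things in the scene. Friction and masses are not known exactly. Their poses are not given: they have to be found in the camera images.
- stand: Fixed stand: a green sole plate 150 x 560 x 10 mm with the turret at one end and the V rail at the other. Origin: on the bench, on the turret's vertical axis; +z up; +y points from that axis along the rail, x across it. A yellow detent housing 40 mm high stands at y = -138 mm. A tube pointing along +y ends at y = 135 mm; from there to the rail's start at y = 197 mm is an open gap over the sole plate.
- rail_mid (a point): Bottom of the rail's V, 47 mm above the bench, midway along the rail (at x 0, y 297 mm of the stand; same axes). The rail runs 100 mm either way in y; it is 20 mm wide with 20 degree flanks (edges 50 mm up) on a 14 mm web, open beside that down to the sole plate (two feet, 30 mm wide, 24 mm high). A rod in the V has its axis 58.5 mm up. A yellow end stop, 30 mm wide, 68 mm high, closes the far end.
- turret (a joint): Turret angle about the stand's z in rad, positive anticlockwise from above, 0 at the start, endless either way. A spring detent clicks in at every multiple of pi/2: about 0.75 N m (9 N at a post) turns it out; left within about 0.08 rad of a click position it pulls itself true, elsewhere it stays where it is left (friction about 0.1 N m).
- turret_hub (a point): Hub top, on the turret axis, 85 mm above the bench; axes turn with the turret, as the stand's at joint value 0. Round plate, radius 98 mm, top 45 mm up, carries four blue square tubes, radial along +x, +y, -x, -y: 34 mm outside, bore 26 mm, bore floor 49 mm up, top 79 mm up, from 24 to 135 mm from the axis, mouth outwards.
- post (a point): Centre of the top of one of four black upright handle posts on the turret, by which it is turned: 16 mm in diameter, top 145 mm above the bench, foot 45 mm up, 85 mm from the turret axis. They stand midway between the tubes, at 45, 135, 225 and 315 degrees from the hub's +x; this point is the one at 45.
- rod_brass: Round brass rod, 22 mm in diameter, 150 mm long, about 0.5 kg; origin at mid length on its axis, x along it. Starts in the tube at +x or at -x of the turret (either), its middle 102 to 112 mm from the turret axis (42 to 52 mm stand out of the mouth), its axis 60 mm above the bench. Loose in the tube (2 mm play each side), slides easily.
- rod_steel: Round grey steel rod of the same size and frame, in the tube opposite the brass rod. It must stay in its tube (riding round with the turret).
- paint_jar: Bystander: jar 72 mm in diameter, 85 mm high, beside the rail; origin under its centre.
- brush: Bystander: brush 180 mm long lying on the bench near the turret; origin under its middle.
- wrench: Bystander: wrench 190 mm long, lying on the bench.
- screwdriver: Bystander: screwdriver 200 mm long with a blue handle, lying on the bench.
- cup: Bystander: steel cup 76 mm in diameter, 85 mm high; origin under its centre.
- can: Bystander: can with a red band, 70 mm in diameter, 110 mm high; origin under its centre.

How it is judged (in metres and radians):
On the way:
1. the turret is clicked in with the brass rod's tube pointing along the rail and the rod still in the tube (angle between the x axis of turret_hub and the y axis of stand, either way round below 0.05 rad and y of rod_brass in the frame of stand between 0.085 and 0.15 m and x of rod_brass in the frame of stand between -0.012 and 0.012 m), for 0.2 s.
At the end, for the whole second after the job is handed in: Brass rod at rest in the V rail: middle 267 to 328 mm from the turret axis along the rail, within 6 mm of its centre line, axis 54 to 65 mm high, within 0.06 rad of the rail; turret at rest within 0.05 rad of a click position; steel rod's middle within 150 mm of the turret axis (angle between the x axis of turret_hub and the y axis of stand, either way round below 0.05 rad and y of rod_brass in the frame of stand between 0.267 and 0.328 m and x of rod_brass in the frame of stand between -0.006 and 0.006 m and height (world z) of rod_brass between 0.054 and 0.065 m and angle between the x axis of rod_brass and the y axis of stand, either way round below 0.06 rad and linear speed of rod_brass below 0.02 m/s and horizontal distance between rod_steel and turret_hub below 0.15 m and velocity of joint turret between -0.05 and 0.05 rad/s); the robot touches nothing.
It fails at once if the brass rod falls off (its middle lower than 40 mm above the bench) (height (world z) of rod_brass below 0.04 m).
It fails at once if the steel rod is drawn out (its middle more than 150 mm from the turret axis) (horizontal distance between rod_steel and turret_hub above 0.15 m).
It fails at once if a bystander (jar, brush, wrench, screwdriver, cup or can) is moved more than 30 mm (distance of any of paint_jar, brush, wrench, screwdriver, cup, can from where it was at the start of the episode above 0.03 m).
It also fails if it takes over 58 s, if anything falls off the work surface, if the arm or the gripper's body presses on something with over 40 N, if the wrist force passes 120 N, or if a joint passes its speed limit or range.

ROBOT

A 6-joint arm with a two-finger parallel gripper is mounted at the origin on the work surface. World frame = base frame: x ahead of the robot, y to its left, z up, the work surface at z = 0. Lengths are in mm, angles in rad, forces in N, time in s.
With the tool pointing down it reaches from about 300 to 775 mm from the base axis. Payload 14.6 kg.
Tool frame: the origin (TCP) lies between the finger pads; the fingertips stand manip.finger_overhang ahead of it and the grasp point (between the pads) lies 2 mm behind it (manip.finger_overhang is the distance from the TCP to the fingertips, in mm); z points along the fingers, y is the direction in which the jaws open and shut (so a half turn about z gives the same grasp; the last joint's range is limited). The gripper opens to 94 mm and grips with 3 to 60 N. Pads are 16 mm wide; open, the fingers measure 119 mm over their backs; the gripper's body (75 mm by 177 mm) begins 78 mm behind the grasp point.
Start: joints at [-1.281, 0.3, 1.521, -0, 1.321, -0.067], TCP at [192.095, -515.353, 222.446] pointing down, gripper open.
Joint ranges: [-3.03, 3.03], [-0.79, 2.21], [0.23, 2.52], [-1.04, 4.18], [0, 3.07], [-2.55, 2.55]. Speed limits (rad/s): [2.22, 2.22, 2.57, 3.14, 3.14, 3.14].

INTERFACE

Orientations are given as [roll, pitch, yaw] about the fixed x, y, z axes, in that order (R = Rz(yaw) Ry(pitch) Rx(roll)).
In Python, from cell import manip gives the robot as it stands.
- The arm moves only by the tool drive_tool, never from a script. Its argument "steps" is a list of rows, each an object with "delta_pos": the shift along the world's x, y, z in mm, a list of three; "yaw": the turn about the world's z in rad; "hand": the finger opening in mm, from 0 to 94. A call has 1 to 5 rows; each row shifts and turns the commanded pose from where the row before left it; what a row does not reach is not made up. A row lasts 1/12 s, in which the tool goes at most 41.7 mm and 7.16 degrees, less where a joint would pass 70% of its speed; a pose out of reach is approached as far as the arm can. A call is refused whole if a number of a shift passes 41.7 or a number of a turn 0.125, either way. A call with a gripper value outside its range is refused whole. The fingers move at their own pace and stop on an object; "squeeze" is the grip in N (left out, the last holds). Time passes only in rows, so rows that do not move let the fingers close. It gives the time, the measured TCP pose, the force and the opening at its end, in the units of the state.
- manip.read_state(): the state, without advancing time (a new reading comes with each control period).
- manip.camera(name): name is "scene" or "top" or "wrist"; returns a dict with "frame" (384x512x3 uint8, red, green, blue), "range_z" (384x512 float32, mm along the optical axis (not along the pixel's ray), 0 where there is no reading), "intrinsics" (3x3 intrinsics, pixels), "dist_coeffs" ([k1, k2, p1, p2, k3] as OpenCV has them; the pictures are not rectified), "position" and "attitude" of the camera in the world. Camera axes: x right, y down, z forward; pixel columns grow to the right and rows downward; lengths in mm; the calibration is good to about 2 mm. A picture is of the moment at which its call begins.
- manip.sign_off(): hands the job in, once; it reports no verdict.
The state is a dict: "clock": time; "joints": joint angles; "qd": joint speeds; "effort": joint torques, N m; "eef_pos": TCP position; "eef_rot": TCP orientation; "wrist_force": force on the tool from outside, world axes, zero at the start; "moment": the same for the moment, N m; "finger_gap": finger opening in mm.
Only numpy, scipy, OpenCV 4.12 (cv2) and the standard library are available. Lean on these libraries where they do the work, as an engineer would, in place of code of your own. Each camera call takes 0.05 s, during which the arm holds its last target.

## Working session

There is one attempt and no reset: what is moved stays moved. The work goes in short steps, Python scripts to look and compute and a tool call to move; the robot and the scene stay as the last step left them, time stands still between calls to the robot, and variables do not carry over. Pictures are saved under pics/ and viewed, and the job is handed in when it is done.

Besides the shell and the picture viewer there is one more tool, called after ">>>" as name([rows], argument=value, ...), one row to a line, values as JSON. drive_tool: Moves the arm, as the interface text tells. Its arguments: {"type":"object","properties":{"steps":{"type":"array"},"squeeze":{"type":"number"}},"required":["steps"]}

```bash
mkdir -p pics; ls; python3 - <<'E'
from cell import manip
import cv2,numpy as np
print(manip.read_state(), manip.finger_overhang)
for n in ["scene","top","wrist"]:
    c=manip.camera(n)
    cv2.imwrite(f"pics/{n}0.png",c["frame"][:,:,::-1])
    np.savez(f"{n}0.npz",**c)
    print(n,c["intrinsics"],c["dist_coeffs"],c["position"],c["attitude"])
E
```

```text
pics
{'clock': 0.0, 'joints': array([-1.28059758e+00,  3.00494611e-01,  1.52161485e+00, -7.05003338e-06,
        1.32069855e+00, -6.65676852e-02]), 'qd': array([ 6.08444000e-05, -1.18213883e-03,  1.42572737e-03,  1.91788012e-03,
       -1.16755301e-03, -1.38677922e-03]), 'effort': array([ 2.42363712e-03, -5.31799364e+01, -3.52728331e+01,  7.09270779e-02,
        2.44835968e-02, -8.25109078e-05]), 'eef_pos': array([ 192.02397652, -515.11581914,  221.85914101]), 'eef_rot': array([-3.14037954e+00, -7.40299489e-05,  3.56768137e-01]), 'wrist_force': array([ 0.46649373, -0.15122605, -0.50799552]), 'moment': array([-0.01549684,  0.02975624, -0.01282288]), 'finger_gap': 93.77895191948419} 17.0
scene [[368.87400761   0.         262.71134579]
 [  0.         368.87400761 198.57477793]
 [  0.           0.           1.        ]] [0.04067529 0.         0.         0.         0.        ] [1014.79811883 -202.15306272 1026.92406421] [-2.62891821  0.01406248  1.14813662]
top [[418.80424102   0.         248.81397084]
 [  0.         418.80424102 192.07688217]
 [  0.           0.           1.        ]] [0.00165143 0.         0.         0.         0.        ] [ 440.15234873   15.19279025 1428.98929477] [-3.07703677 -0.0033139  -1.59909992]
wrist [[290.23542944   0.         258.44716247]
 [  0.         290.23542944 193.42932387]
 [  0.           0.           1.        ]] [-0.05544693  0.          0.          0.          0.        ] [ 256.31232151 -491.21127132  384.63293075] [ 2.90189464e+00  1.25854285e-03 -1.21380798e+00]
```

View pics/scene0.png

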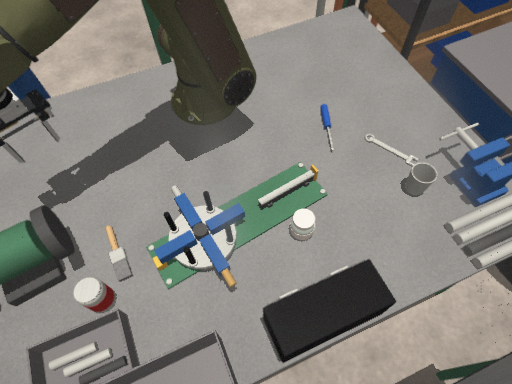

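View pics/top0.png

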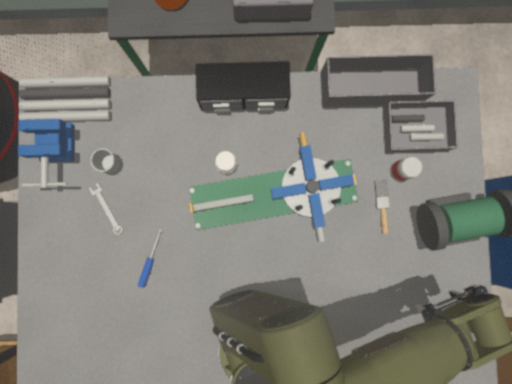

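```bash
cat > h.py <<'E'
import numpy as np,cv2
from scipy.spatial.transform import Rotation as R
def cast(c,px,z):
    px=np.asarray(px,float).reshape(-1,1,2)
    n=cv2.undistortPoints(px,c["intrinsics"],c["dist_coeffs"]).reshape(-1,2)
    d=np.c_[n,np.ones(len(n))]@R.from_euler('xyz',c["attitude"]).as_matrix().T
    p=np.asarray(c["position"]); s=(z-p[2])/d[:,2]
    return p+d*s[:,None]
def world(c,px):
    px=np.asarray(px,float).reshape(-1,1,2)
    n=cv2.undistortPoints(px,c["intrinsics"],c["dist_coeffs"]).reshape(-1,2)
    u=px.reshape(-1,2).round().astype(int); r=c["range_z"][u[:,1],u[:,0]]
    return c["position"]+(np.c_[n,np.ones(len(n))]*r[:,None])@R.from_euler('xyz',c["attitude"]).as_matrix().T
def comps(m,mn=10):
    n,l,s,ce=cv2.connectedComponentsWithStats(m.astype(np.uint8))
    return [(s[i,4],ce[i].round(1),s[i,:4]) for i in range(1,n) if s[i,4]>=mn],l
def pxs(m): 
    y,x=np.nonzero(m); return np.c_[x,y].astype(float)
E
python3 - <<'E'
from h import *
np.set_printoptions(precision=1,suppress=True)
for n in ["top","scene"]:
    c=dict(np.load(n+"0.npz")); hsv=cv2.cvtColor(c["frame"],cv2.COLOR_RGB2HSV)
    H,S,V=[hsv[...,i].astype(int) for i in range(3)]
    roi=np.zeros(H.shape,bool)
    if n=="top": roi[120:240,180:440]=1
    else: roi[150:300,90:345]=1
    for nm,m in dict(green=(H>60)&(H<90)&(S>80),blue=(H>100)&(H<125)&(S>120),brass=(H>8)&(H<30)&(S>110),black=(V<50)).items():
        print(n,nm)
        cs,l=comps(m&roi,8)
        for a in cs:
            z={'green':10,'blue':79,'brass':60,'black':85}[nm]
            print(a[0],a[1],a[2],cast(c,[a[1]],z)[0],world(c,[a[1]])[0], hsv[int(a[1][1]),int(a[1][0])])
    big=cv2.resize(c["frame"][130:240,180:360] if n=="top" else c["frame"][160:290,140:340],None,fx=4,fy=4,interpolation=cv2.INTER_CUBIC)
    cv2.imwrite(f"pics/{n}0z.png",big[:,:,::-1])
E
```

```text
top green
top blue
279 [307.4 162.4] [301 147  14  32] [ 618.4 -184.6   79. ] [ 618.6 -184.8   77.9] [106 128 171]
262 [336.5 182. ] [320 176  33  13] [ 552.  -276.4   79. ] [ 552.3 -277.4   74.5] [106 131 170]
268 [287.6 190.6] [272 185  33  13] [ 528.5 -117.2   79. ] [ 528.8 -117.6   75.2] [106 128 173]
184 [315.6 205.8] [310 195  12  25] [ 476.9 -205.8   79. ] [ 477.  -206.4   75.3] [106 126 172]
top brass
55 [302.5 138.6] [300 133   6  12] [ 700.5 -174.2   60. ] [ 698.3 -172.6   71.7] [ 20 128 197]
16 [191.  207.5] [190 204   3   8] [483.3 198.3  60. ] [483.2 197.6  65.5] [ 21 135 212]
top black
scene green
2535 [278.1 201.3] [242 164  85  76] [516.1  59.6  10. ] [515.6  59.9   9. ] [ 70  86 133]
86 [160.6 241.9] [153 236  15  13] [ 494.9 -316.6   10. ] [ 493.7 -316.8    7.6] [ 69  91 140]
27 [152.2 253.2] [149 251   7   6] [ 519.1 -348.9   10. ] [ 518.6 -349.1    9. ] [ 71  89 138]
494 [176.2 272.1] [160 259  40  30] [ 603.  -302.5   10. ] [ 601.9 -302.8    7.2] [ 69  92 142]
scene blue
396 [187.4 209.7] [175 193  26  36] [ 465.2 -209.4   79. ] [ 465.  -209.4   78.7] [107 156 17
[... 440 characters left out ...]
 60. ] [490.9 195.6  57.1] [ 20 176 113]
103 [159.1 263.1] [153 256  15  14] [ 579.3 -332.4   60. ] [ 571.4 -334.8   42.4] [ 23 155 248]
125 [227.9 277. ] [221 269  15  18] [ 694.2 -175.4   60. ] [ 698.  -175.7   71.4] [ 18 132 218]
scene black
129 [285.7 193.1] [259 177  54  32] [537.2  72.5  85. ] [505.   91.1  21.5] [165  11  45]
97 [169.8 221. ] [164 213  12  18] [ 482.3 -266.3   85. ] [ 497.9 -264.4  112.5] [160  43  18]
11 [198.4 237.5] [196 236   6   4] [ 564.3 -209.3   85. ] [ 555.2 -209.5   66.2] [23 23 44]
90 [188.9 254.8] [184 247  11  17] [ 601.5 -249.4   85. ] [ 615.3 -247.8  116.5] [10 28 27]
933 [323.2 289.7] [282 271  63  29] [834.4  34.2  85. ] [843.   23.  129.6] [ 0  0 42]
```

View pics/top0z.png

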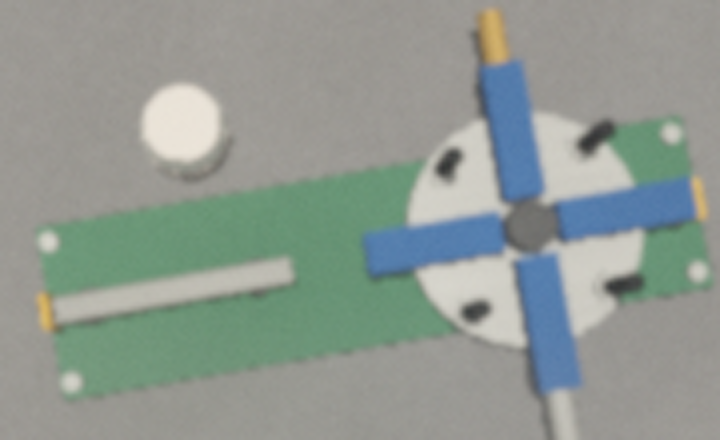

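View pics/scene0z.png

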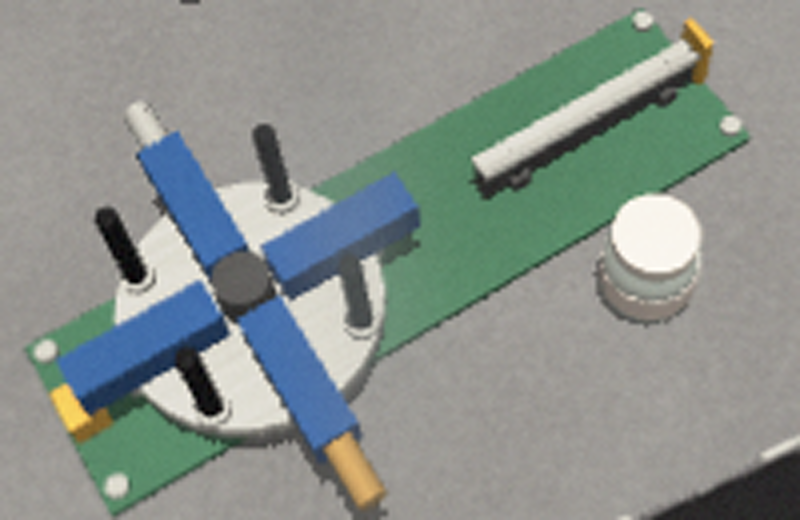

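```bash
python3 - <<'E'
from h import *
np.set_printoptions(precision=2,suppress=True)
t=dict(np.load("top0.npz")); s=dict(np.load("scene0.npz"))
Z=lambda p,o:np.array([[o[0]+x/4-.375,o[1]+y/4-.375] for x,y in p])
T=(180,130);S=(140,160)
print("hub top",cast(t,Z([(530,225)],T),85),"scene",cast(s,Z([(242,278)],S),85))
print("screws top",cast(t,Z([(47,241),(70,382),(697,271),(671,132)],T),12),"\nscene",cast(s,Z([(643,20),(731,125),(116,485),(44,350)],S),12))
print("rail ends top z50",cast(t,Z([(292,270),(55,311)],T),50)," scene",cast(s,Z([(480,167),(690,47)],S),50))
print("brass tip top: ",cast(t,Z([(489,10),(504,62)],T),70)," scene",cast(s,Z([(371,502),(335,440)],S),65))
print("jar top",cast(t,Z([(181,123)],T),85)," scene",cast(s,Z([(655,232)],S),85))
print("steel tip scene",cast(s,Z([(136,105)],S),65))
print("posttops scene",cast(s,Z([(264,128),(107,211),(187,357),(350,255)],S),145))
E
```

```text
hub top [[ 541.16 -196.09   85.  ]] scene [[ 542.18 -196.52   85.  ]]
screws top [[ 544.53  202.34   12.  ]
 [ 424.86  185.28   12.  ]
 [ 503.59 -347.62   12.  ]
 [ 622.7  -330.74   12.  ]] 
scene [[ 422.09  185.97   12.  ]
 [ 541.52  203.33   12.  ]
 [ 619.27 -329.22   12.  ]
 [ 499.71 -347.64   12.  ]]
rail ends top z50 [[512.11  -3.99  50.  ]
 [483.84 191.87  50.  ]]  scene [[512.59  -1.58  50.  ]
 [482.84 193.31  50.  ]]
brass tip top:  [[ 720.12 -171.52   70.  ]
 [ 676.72 -182.24   70.  ]]  scene [[ 721.17 -172.77   65.  ]
 [ 671.8  -179.16   65.  ]]
jar top [[631.65  82.69  85.  ]]  scene [[630.66  82.79  85.  ]]
steel tip scene [[ 361.11 -221.58   65.  ]]
posttops scene [[ 470.55 -144.84  145.  ]
 [ 487.58 -262.91  145.  ]
 [ 609.92 -247.14  145.  ]
 [ 586.31 -126.3   145.  ]]
```

The top and scene views agree: hub at about (541.5, -196.3), stand yaw about 0.146 rad, and the brass rod in the turret's +x tube (tip near top-view pixel (302, 133)). The turret needs +90°. The jar is 293 mm from the axis, clear of the sweep. First move goes over the post at 45°, at about (592, -128).

>>> drive_tool([
  {"delta_pos": [26.7, 25.8, 0], "yaw": 0.038, "hand": 70},
  {"delta_pos": [26.7, 25.8, 0], "yaw": 0.038, "hand": 70},
  {"delta_pos": [26.7, 25.8, 0], "yaw": 0.038, "hand": 70},
  {"delta_pos": [26.7, 25.8, 0], "yaw": 0.038, "hand": 70},
  {"delta_pos": [26.7, 25.8, 0], "yaw": 0.038, "hand": 70},
], squeeze=20)

```text
clock: 0.57
eef_pos: [326.5, -384.9, 222.4]
eef_rot: [-3.141, -0.0, 0.548]
wrist_force: [1.4, -0.7, -1.0]
finger_gap: 70.3
```

>>> drive_tool([
  {"delta_pos": [26.7, 25.8, 0], "yaw": 0.038, "hand": 70},
  {"delta_pos": [26.7, 25.8, 0], "yaw": 0.038, "hand": 70},
  {"delta_pos": [26.7, 25.8, 0], "yaw": 0.038, "hand": 70},
  {"delta_pos": [26.7, 25.8, 0], "yaw": 0.038, "hand": 70},
  {"delta_pos": [26.7, 25.8, 0], "yaw": 0.038, "hand": 70},
])

```text
clock: 0.98
eef_pos: [460.1, -255.7, 222.4]
eef_rot: [-3.141, 0.0, 0.739]
wrist_force: [0.3, -0.8, 0.0]
finger_gap: 69.8
```

>>> drive_tool([
  {"delta_pos": [26.7, 25.8, 0], "yaw": 0.038, "hand": 70},
  {"delta_pos": [26.7, 25.8, 0], "yaw": 0.038, "hand": 70},
  {"delta_pos": [26.7, 25.8, 0], "yaw": 0.038, "hand": 70},
  {"delta_pos": [26.7, 25.8, 0], "yaw": 0.038, "hand": 70},
  {"delta_pos": [26.7, 25.8, 0], "yaw": 0.038, "hand": 70},
])

```text
clock: 1.4
eef_pos: [593.6, -126.7, 222.2]
eef_rot: [-3.141, 0.0, 0.929]
wrist_force: [0.3, -1.0, -0.6]
finger_gap: 70.1
```

>>> drive_tool([
  {"delta_pos": [0, 0, 0], "yaw": 0, "hand": 70},
  {"delta_pos": [0, 0, 0], "yaw": 0, "hand": 70},
])

```text
clock: 1.57
eef_pos: [593.1, -126.9, 221.5]
eef_rot: [-3.14, 0.001, 0.929]
wrist_force: [0.0, -0.5, 0.2]
finger_gap: 70.0
```

```bash
python3 - <<'E'
from h import *
from cell import manip
c=manip.camera("wrist"); np.savez("wrist1.npz",**c)
cv2.imwrite("pics/wrist1.png",c["frame"][:,:,::-1])
E
```

```text
(no output)
```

View pics/wrist1.png

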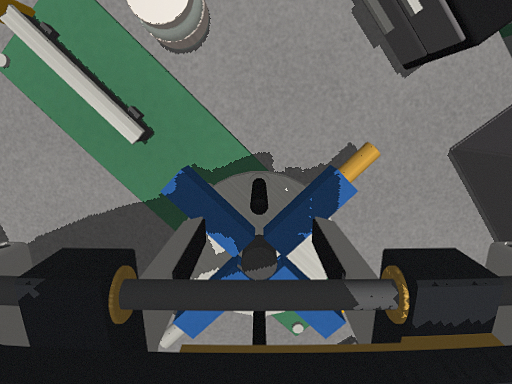

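```bash
python3 - <<'E'
from h import *
np.set_printoptions(precision=1,suppress=True)
c=dict(np.load("wrist1.npz"))
print(world(c,[(259,180),(259,183),(259,190),(259,200)]),cast(c,[(252,184),(259,182),(266,184)],145), cast(c,[(259,257)],85))
E
```

```text
[[ 597.2 -122.1   66.4]
 [ 597.1 -122.2   82.3]
 [ 597.1 -122.1  115.4]
 [ 595.9 -123.6  144.8]] [[ 599.6 -108.9  145. ]
 [ 605.3 -111.   145. ]
 [ 609.  -115.9  145. ]] [[ 546.6 -189.8   85. ]]
```

The wrist view shows the post at about pixel (259, 195), centred between the fingers. Its outer face is 92.8 mm from the hub (expected 93), so the post centre is (592.3, -128.4). Next I descend and grip it.

>>> drive_tool([
  {"delta_pos": [-1, -1.5, -20], "yaw": 0.002, "hand": 60},
  {"delta_pos": [0, 0, -20], "yaw": 0, "hand": 60},
  {"delta_pos": [0, 0, -20], "yaw": 0, "hand": 60},
  {"delta_pos": [0, 0, -20], "yaw": 0, "hand": 60},
  {"delta_pos": [0, 0, -20], "yaw": 0, "hand": 60},
])

```text
clock: 2.03
eef_pos: [590.7, -131.1, 121.8]
eef_rot: [3.141, 0.0, 0.927]
wrist_force: [-0.0, -0.4, 0.7]
finger_gap: 60.2
```

>>> drive_tool([
  {"delta_pos": [0, 0, 0], "yaw": 0, "hand": 40},
  {"delta_pos": [0, 0, 0], "yaw": 0, "hand": 20},
  {"delta_pos": [0, 0, 0], "yaw": 0, "hand": 10},
  {"delta_pos": [0, 0, 0], "yaw": 0, "hand": 10},
  {"delta_pos": [0, 0, 0], "yaw": 0, "hand": 10},
], squeeze=20)

```text
clock: 2.45
eef_pos: [592.0, -130.1, 123.8]
eef_rot: [3.14, -0.001, 0.929]
wrist_force: [-0.2, 0.8, 0.8]
finger_gap: 30.1
```

>>> drive_tool([
  {"delta_pos": [0, 0, 0], "yaw": 0, "hand": 10},
  {"delta_pos": [0, 0, 0], "yaw": 0, "hand": 10},
  {"delta_pos": [0, 0, 0], "yaw": 0, "hand": 10},
  {"delta_pos": [0, 0, 0], "yaw": 0, "hand": 10},
])

```text
clock: 2.78
eef_pos: [591.6, -129.7, 122.9]
eef_rot: [-3.142, -0.0, 0.929]
wrist_force: [-3.9, 1.0, 6.0]
finger_gap: 15.6
```

```bash
python3 - <<'E'
import numpy as np
h=np.array([541.5,-196.3]);v=np.array([591.9,-129.4])-h
f=lambda a:np.array([[np.cos(a),-np.sin(a)],[np.sin(a),np.cos(a)]])@v+h
n=20
for i in range(n): print(i+1,np.round(f((i+1)*np.pi/2/n)-f(i*np.pi/2/n),1), np.round(f((i+1)*np.pi/2/n),1))
E
```

```text
1 [-5.4  3.7] [ 586.5 -125.7]
2 [-5.7  3.3] [ 580.8 -122.3]
3 [-5.9  2.9] [ 574.9 -119.5]
4 [-6.1  2.4] [ 568.8 -117.1]
5 [-6.3  1.9] [ 562.5 -115.2]
6 [-6.4  1.4] [ 556.  -113.8]
7 [-6.5  0.9] [ 549.5 -112.9]
8 [-6.6  0.4] [ 543.  -112.6]
9 [-6.6 -0.1] [ 536.4 -112.7]
10 [-6.5 -0.7] [ 529.8 -113.4]
11 [-6.5 -1.2] [ 523.4 -114.5]
12 [-6.4 -1.7] [ 517.  -116.2]
13 [-6.2 -2.2] [ 510.8 -118.4]
14 [-6.  -2.6] [ 504.8 -121. ]
15 [-5.8 -3.1] [ 499.  -124.1]
16 [-5.5 -3.6] [ 493.4 -127.7]
17 [-5.2 -4. ] [ 488.2 -131.7]
18 [-4.9 -4.4] [ 483.3 -136.1]
19 [-4.5 -4.8] [ 478.8 -140.8]
20 [-4.2 -5.1] [ 474.6 -145.9]
```

>>> drive_tool([
  {"delta_pos": [-5.4, 3.7, 0], "yaw": 0.0785, "hand": 10},
  {"delta_pos": [-5.7, 3.3, 0], "yaw": 0.0785, "hand": 10},
  {"delta_pos": [-5.9, 2.9, 0], "yaw": 0.0785, "hand": 10},
  {"delta_pos": [-6.1, 2.4, 0], "yaw": 0.0785, "hand": 10},
  {"delta_pos": [-6.3, 1.9, 0], "yaw": 0.0785, "hand": 10},
])

```text
clock: 3.2
eef_pos: [562.6, -115.9, 122.9]
eef_rot: [3.139, 0.0, 1.325]
wrist_force: [2.3, -3.1, 1.7]
finger_gap: 15.7
```

>>> drive_tool([
  {"delta_pos": [-6.4, 1.4, 0], "yaw": 0.0785, "hand": 10},
  {"delta_pos": [-6.5, 0.9, 0], "yaw": 0.0785, "hand": 10},
  {"delta_pos": [-6.6, 0.4, 0], "yaw": 0.0785, "hand": 10},
  {"delta_pos": [-6.6, -0.1, 0], "yaw": 0.0785, "hand": 10},
  {"delta_pos": [-6.5, -0.7, 0], "yaw": 0.0785, "hand": 10},
])

```text
clock: 3.62
eef_pos: [530.0, -114.0, 122.9]
eef_rot: [3.14, 0.001, 1.718]
wrist_force: [4.6, -2.2, 1.5]
finger_gap: 15.6
```

>>> drive_tool([
  {"delta_pos": [-6.5, -1.2, 0], "yaw": 0.0785, "hand": 10},
  {"delta_pos": [-6.4, -1.7, 0], "yaw": 0.0785, "hand": 10},
  {"delta_pos": [-6.2, -2.2, 0], "yaw": 0.0785, "hand": 10},
  {"delta_pos": [-6.0, -2.6, 0], "yaw": 0.0785, "hand": 10},
  {"delta_pos": [-5.8, -3.1, 0], "yaw": 0.0785, "hand": 10},
])

```text
clock: 4.03
eef_pos: [499.2, -124.8, 122.9]
eef_rot: [3.14, 0.002, 2.111]
wrist_force: [6.0, -1.4, -0.9]
finger_gap: 15.7
```

>>> drive_tool([
  {"delta_pos": [-5.5, -3.6, 0], "yaw": 0.0785, "hand": 10},
  {"delta_pos": [-5.2, -4.0, 0], "yaw": 0.0785, "hand": 10},
  {"delta_pos": [-4.9, -4.4, 0], "yaw": 0.0785, "hand": 10},
  {"delta_pos": [-4.5, -4.8, 0], "yaw": 0.0785, "hand": 10},
  {"delta_pos": [-4.2, -5.1, 0], "yaw": 0.0785, "hand": 10},
])

```text
clock: 4.45
eef_pos: [475.1, -146.2, 122.9]
eef_rot: [3.14, 0.002, 2.503]
wrist_force: [4.0, -0.7, -0.4]
finger_gap: 15.6
```

>>> drive_tool([
  {"delta_pos": [0, 0, 0], "yaw": 0, "hand": 10},
  {"delta_pos": [0, 0, 0], "yaw": 0, "hand": 10},
])

```text
clock: 4.62
eef_pos: [474.8, -146.7, 122.9]
eef_rot: [3.141, 0.001, 2.496]
wrist_force: [1.0, -1.9, 3.7]
finger_gap: 15.6
```

>>> drive_tool([
  {"delta_pos": [0, 0, 0], "yaw": 0, "hand": 60},
  {"delta_pos": [0, 0, 0], "yaw": 0, "hand": 60},
  {"delta_pos": [0, 0, 0], "yaw": 0, "hand": 60},
  {"delta_pos": [0, 0, 10], "yaw": 0, "hand": 60},
  {"delta_pos": [0, 0, 20], "yaw": 0, "hand": 60},
])

```text
clock: 5.03
eef_pos: [473.5, -146.0, 151.4]
eef_rot: [-3.14, -0.004, 2.498]
wrist_force: [0.5, 0.1, -1.0]
finger_gap: 45.4
```

>>> drive_tool([
  {"delta_pos": [0, 0, 30], "yaw": 0, "hand": 60},
  {"delta_pos": [10, 20, 20], "yaw": -0.1, "hand": 60},
  {"delta_pos": [10, 25, 0], "yaw": -0.1, "hand": 60},
  {"delta_pos": [10, 30, 0], "yaw": -0.1, "hand": 60},
  {"delta_pos": [10, 30, 0], "yaw": -0.1, "hand": 60},
])

```text
clock: 5.45
eef_pos: [514.7, -40.4, 203.6]
eef_rot: [3.141, 0.001, 2.092]
wrist_force: [0.6, 0.5, -0.4]
finger_gap: 60.0
```

>>> drive_tool([
  {"delta_pos": [1, 30, 0], "yaw": -0.1, "hand": 60},
  {"delta_pos": [1, 30, 0], "yaw": -0.1, "hand": 60},
  {"delta_pos": [1, 20, 0], "yaw": -0.1, "hand": 60},
  {"delta_pos": [1, 0, 0], "yaw": -0.08, "hand": 60},
  {"delta_pos": [0, 0, 0], "yaw": 0, "hand": 60},
])

```text
clock: 5.87
eef_pos: [518.4, 39.6, 203.0]
eef_rot: [3.141, 0.0, 1.717]
wrist_force: [-0.0, -0.3, -0.2]
finger_gap: 60.1
```

```bash
python3 - <<'E'
from h import *
from cell import manip
print(manip.read_state()["eef_pos"],manip.read_state()["eef_rot"])
for n in ["wrist","top","scene"]:
    c=manip.camera(n); np.savez(n+"2.npz",**c)
    cv2.imwrite(f"pics/{n}2.png",c["frame"][:,:,::-1])
a=cv2.imread("pics/top2.png")[120:240,180:380]; b=cv2.imread("pics/scene2.png")[150:300,120:340]
cv2.imwrite("pics/t2z.png",cv2.resize(a,None,fx=4,fy=4,interpolation=cv2.INTER_CUBIC))
E
```

```text
[518.39094068  39.64202544 203.03453746] [3.14143812e+00 3.50418575e-05 1.71654207e+00]
```

View pics/wrist2.png

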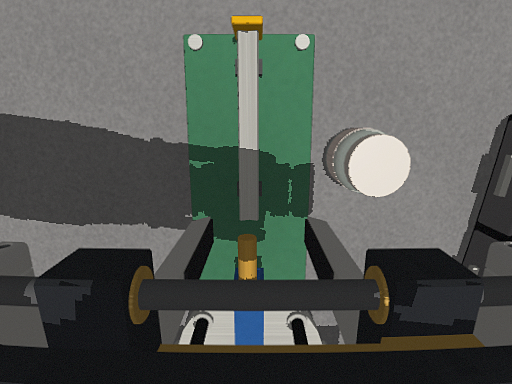

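View pics/scene2.png

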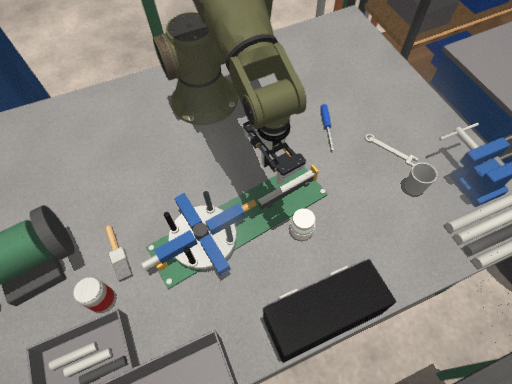

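View pics/t2z.png

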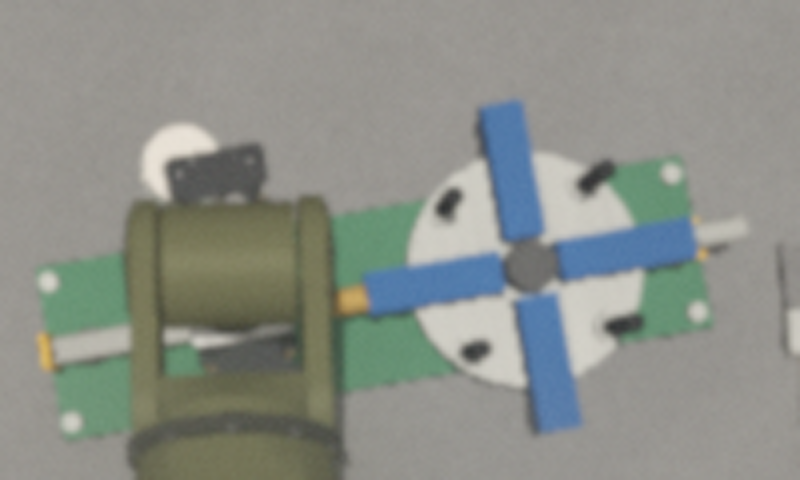

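The turret has turned a quarter turn. The brass rod points along the rail, at wrist pixels (247, 236-278), and the steel rod is still in the opposite tube. Next I measure the rod and rail lines in the wrist view.

```bash
python3 - <<'E'
from h import *
np.set_printoptions(precision=1,suppress=True)
c=dict(np.load("wrist2.npz")); hsv=cv2.cvtColor(c["frame"],cv2.COLOR_RGB2HSV)
m=(hsv[...,0]>8)&(hsv[...,0]<28)&(hsv[...,1]>110); m[:225]=0;m[279:]=0;m[:,:230]=0;m[:,265:]=0
h=np.array([541.5,-196.3]);a=.1457
def st(P): 
    d=P[:,:2]-h; return np.c_[d[:,0]*np.cos(a)+d[:,1]*np.sin(a),-d[:,0]*np.sin(a)+d[:,1]*np.cos(a),P[:,2]]
for r in range(234,279,6):
    x=np.nonzero(m[r])[0]
    if len(x): print(r,x.min(),x.max(),st(cast(c,[(x.min(),r),(x.max(),r)],62)).ravel(),st(world(c,[((x.min()+x.max())/2,r)])))
print("rail",st(world(c,[(248,40),(248,100),(248,150),(248,210),(239,100),(257,100),(239,210),(257,210)])))
E
```

```text
234 244 251 [ -4.7 184.7  62.    3.1 184.7  62. ] [[ -1.1 181.   52.8]]
240 238 256 [-11.5 177.5  62.    8.7 177.5  62. ] [[ -1.  181.   70.4]]
246 238 255 [-11.6 170.2  62.    7.6 170.2  62. ] [[ -1.7 173.7  69.9]]
252 238 256 [-11.8 162.8  62.    8.7 162.8  62. ] [[ -1.1 167.7  72.4]]
258 238 256 [-11.9 155.4  62.    8.7 155.4  62. ] [[ -1.2 160.   71.4]]
264 238 256 [-12.  147.8  62.    8.7 147.8  62. ] [[ -1.3 153.1  72.2]]
270 238 256 [-12.2 140.2  62.    8.6 140.2  62. ] [[ -1.4 144.6  70.1]]
276 239 256 [-11.2 132.4  62.    8.6 132.4  62. ] [[ -0.9 137.6  71. ]]
rail [[  0.8 387.9  47.7]
 [  0.5 328.9  47.9]
 [  0.  276.4  46.3]
 [ -0.5 208.1  46.9]
 [ -8.8 328.7  50.8]
 [  9.9 328.8  49.3]
 [-10.9 207.9  46.3]
 [  9.8 209.   49.8]]
```

>>> drive_tool([
  {"delta_pos": [-0.5, -25, 0], "yaw": 0, "hand": 60},
  {"delta_pos": [-0.5, -25, 0], "yaw": 0, "hand": 60},
  {"delta_pos": [-0.6, -24.8, 0], "yaw": 0, "hand": 60},
  {"delta_pos": [0, 0, -20], "yaw": 0, "hand": 60},
  {"delta_pos": [0, 0, -25], "yaw": 0, "hand": 60},
])

```text
clock: 6.43
eef_pos: [517.5, -38.3, 158.6]
eef_rot: [3.138, 0.001, 1.718]
wrist_force: [1.1, -0.0, -1.0]
finger_gap: 60.2
```

>>> drive_tool([
  {"delta_pos": [0, 0, -25], "yaw": 0, "hand": 60},
  {"delta_pos": [0, 0, -25], "yaw": 0, "hand": 60},
  {"delta_pos": [0, 0, -20], "yaw": 0, "hand": 60},
  {"delta_pos": [0, 0, -20], "yaw": 0, "hand": 60},
  {"delta_pos": [0, 0, 0], "yaw": 0, "hand": 45},
])

```text
clock: 6.85
eef_pos: [514.9, -36.7, 64.3]
eef_rot: [-3.136, -0.002, 1.72]
wrist_force: [-1.0, -0.2, -0.1]
finger_gap: 56.3
```

>>> drive_tool([
  {"delta_pos": [0, 0, 0], "yaw": 0, "hand": 36},
  {"delta_pos": [0, 0, 0], "yaw": 0, "hand": 30},
])

```text
clock: 7.02
eef_pos: [517.3, -36.7, 68.7]
eef_rot: [3.14, 0.0, 1.719]
wrist_force: [-0.2, 0.3, 0.4]
finger_gap: 43.6
```

```bash
python3 - <<'E'
from h import *
from cell import manip
print(manip.read_state()["eef_pos"],manip.read_state()["eef_rot"],manip.read_state()["finger_gap"])
c=manip.camera("wrist"); np.savez("wrist3.npz",**c)
cv2.imwrite(f"pics/wrist3.png",c["frame"][:,:,::-1])
E
```

```text
[517.34674539 -36.69113682  68.73969147] [3.14026313e+00 3.93242398e-04 1.71904090e+00] 43.607758871542835
```

View pics/wrist3.png

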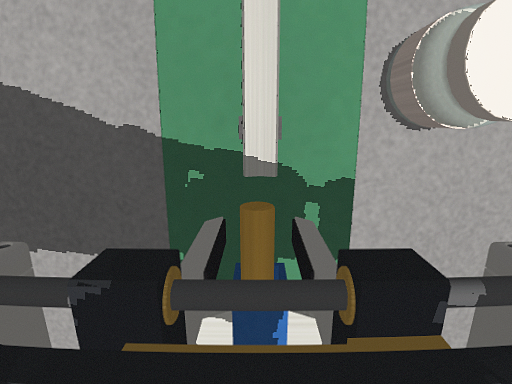

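The rod, at pixel column 258, sits midway between the fingers at 224 and 293. I'll close on it.

>>> drive_tool([
  {"delta_pos": [0, 0, -2], "yaw": 0, "hand": 30},
  {"delta_pos": [0, 0, 0], "yaw": 0, "hand": 15},
  {"delta_pos": [0, 0, 0], "yaw": 0, "hand": 15},
  {"delta_pos": [0, 0, 0], "yaw": 0, "hand": 15},
  {"delta_pos": [0, 0, 0], "yaw": 0, "hand": 15},
], squeeze=25)

```text
clock: 7.48
eef_pos: [517.0, -36.3, 65.8]
eef_rot: [3.141, 0.0, 1.719]
wrist_force: [-0.3, 0.8, 3.2]
finger_gap: 21.1
```

>>> drive_tool([
  {"delta_pos": [0, 0, 0], "yaw": 0, "hand": 15},
  {"delta_pos": [0, 0, 0], "yaw": 0, "hand": 15},
  {"delta_pos": [0, 0, 0], "yaw": 0, "hand": 15},
])

```text
clock: 7.73
eef_pos: [516.9, -36.2, 65.6]
eef_rot: [3.141, 0.0, 1.719]
wrist_force: [-0.3, 0.2, 3.4]
finger_gap: 21.2
```

>>> drive_tool([
  {"delta_pos": [-0.73, 4.95, 0], "yaw": 0, "hand": 15},
  {"delta_pos": [-0.73, 4.95, 0], "yaw": 0, "hand": 15},
  {"delta_pos": [-0.73, 4.95, 0], "yaw": 0, "hand": 15},
  {"delta_pos": [-0.73, 4.95, 0], "yaw": 0, "hand": 15},
  {"delta_pos": [-0.73, 4.95, 0], "yaw": 0, "hand": 15},
])

```text
clock: 8.15
eef_pos: [512.9, -10.8, 65.3]
eef_rot: [-3.141, -0.0, 1.719]
wrist_force: [0.9, -2.9, 0.6]
finger_gap: 21.0
```

>>> drive_tool([
  {"delta_pos": [-0.73, 4.95, 0], "yaw": 0, "hand": 15},
  {"delta_pos": [-0.73, 4.95, 0], "yaw": 0, "hand": 15},
  {"delta_pos": [-0.73, 4.95, 0], "yaw": 0, "hand": 15},
  {"delta_pos": [-0.73, 4.95, 0], "yaw": 0, "hand": 15},
  {"delta_pos": [-0.73, 4.95, 0], "yaw": 0, "hand": 15},
])

```text
clock: 8.57
eef_pos: [509.9, 13.7, 65.6]
eef_rot: [3.14, 0.0, 1.719]
wrist_force: [4.3, -4.1, -0.2]
finger_gap: 21.3
```

```bash
python3 - <<'E'
from h import *
from cell import manip
s=manip.read_state();print(s["eef_pos"],s["eef_rot"],s["finger_gap"],s["wrist_force"],s["moment"])
for n in ["wrist","scene"]:
    c=manip.camera(n); np.savez(n+"4.npz",**c)
    cv2.imwrite(f"pics/{n}4.png",c["frame"][:,:,::-1])
E
```

```text
[509.8536915   13.71750729  65.573427  ] [3.14042145e+00 3.13598118e-04 1.71882075e+00] 21.34029437149962 [ 4.32259397 -4.12970175 -0.21703043] [-0.76627644 -0.92690095 -0.01081084]
```

View pics/wrist4.png

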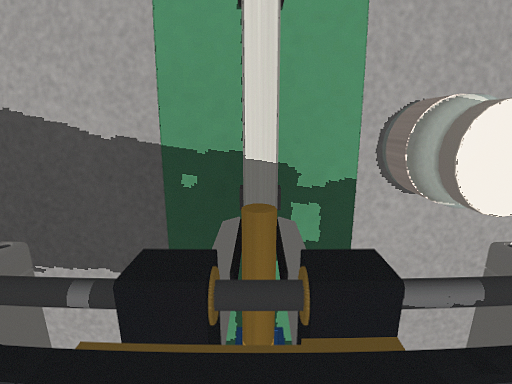

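The rod tip, at wrist pixel (259, 207), is now over the rail start (rail centre about column 261). Grip is firm and forces are small. I'll continue with a +1 mm lateral correction.

>>> drive_tool([
  {"delta_pos": [-0.15, 8.0, 0], "yaw": 0, "hand": 15},
  {"delta_pos": [-1.15, 7.9, 0], "yaw": 0, "hand": 15},
  {"delta_pos": [-1.15, 7.9, 0], "yaw": 0, "hand": 15},
  {"delta_pos": [-1.15, 7.9, 0], "yaw": 0, "hand": 15},
  {"delta_pos": [-1.15, 7.9, 0], "yaw": 0, "hand": 15},
])

```text
clock: 9.08
eef_pos: [504.4, 53.8, 65.3]
eef_rot: [-3.141, -0.0, 1.719]
wrist_force: [0.9, -2.1, -2.4]
finger_gap: 21.2
```

>>> drive_tool([
  {"delta_pos": [-1.15, 7.9, 0], "yaw": 0, "hand": 15},
  {"delta_pos": [-1.15, 7.9, 0], "yaw": 0, "hand": 15},
  {"delta_pos": [-1.15, 7.9, 0], "yaw": 0, "hand": 15},
  {"delta_pos": [-1.15, 7.9, 0], "yaw": 0, "hand": 15},
  {"delta_pos": [-1.15, 7.9, 0], "yaw": 0, "hand": 15},
])

```text
clock: 9.5
eef_pos: [498.8, 93.2, 65.4]
eef_rot: [-3.142, -0.0, 1.719]
wrist_force: [1.4, -1.2, -2.7]
finger_gap: 21.0
```

```bash
python3 - <<'E'
from h import *
from cell import manip
s=manip.read_state();print(s["eef_pos"],s["eef_rot"],s["finger_gap"],s["wrist_force"],s["moment"])
for n in ["wrist","scene"]:
    c=manip.camera(n); np.savez(n+"5.npz",**c)
    cv2.imwrite(f"pics/{n}5.png",c["frame"][:,:,::-1])
E
```

```text
[498.82351294  93.19909652  65.42862212] [-3.14150621e+00 -2.41586811e-05  1.71894938e+00] 21.047124480574137 [ 1.44717857 -1.23340016 -2.67263981] [-0.21461356 -0.28337461  0.09239181]
```

View pics/wrist5.png

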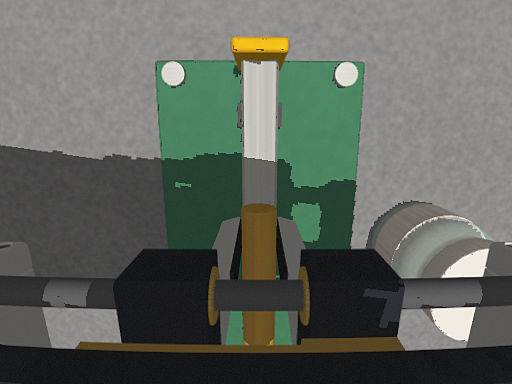

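View pics/scene5.png

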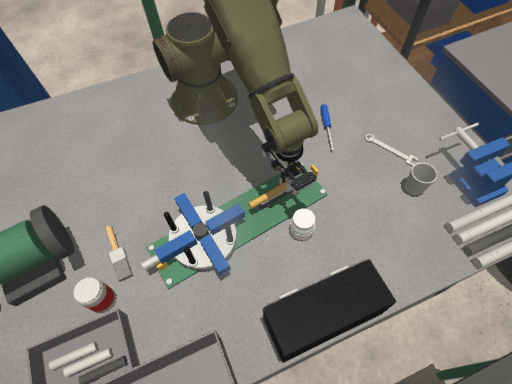

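The rod is out of the tube, its rear bridging onto the rail (scene pixel (255, 203)). About 60 mm remains.

>>> drive_tool([
  {"delta_pos": [-1.15, 7.9, 0], "yaw": 0, "hand": 15},
  {"delta_pos": [-1.15, 7.9, 0], "yaw": 0, "hand": 15},
  {"delta_pos": [-1.15, 7.9, 0], "yaw": 0, "hand": 15},
  {"delta_pos": [-1.15, 7.9, 0], "yaw": 0, "hand": 15},
  {"delta_pos": [-1.15, 7.9, 0], "yaw": 0, "hand": 15},
])

```text
clock: 10.02
eef_pos: [493.0, 132.7, 65.4]
eef_rot: [-3.141, 0.0, 1.719]
wrist_force: [0.7, -1.4, -4.5]
finger_gap: 21.4
```

>>> drive_tool([
  {"delta_pos": [-1.0, 7, 0], "yaw": 0, "hand": 15},
  {"delta_pos": [-1.0, 7, 0], "yaw": 0, "hand": 15},
  {"delta_pos": [-0.7, 5, 0], "yaw": 0, "hand": 15},
  {"delta_pos": [0, 0, -0.5], "yaw": 0, "hand": 15},
  {"delta_pos": [0, 0, 0], "yaw": 0, "hand": 15},
])

```text
clock: 10.43
eef_pos: [490.5, 151.2, 64.9]
eef_rot: [3.142, -0.0, 1.719]
wrist_force: [0.4, 0.5, -2.6]
finger_gap: 21.3
```

```bash
python3 - <<'E'
from h import *
from cell import manip
np.set_printoptions(precision=1,suppress=True)
s=manip.read_state();print(s["eef_pos"],s["eef_rot"],s["finger_gap"],s["wrist_force"],s["moment"])
h=np.array([541.5,-196.3]);a=.1457
def st(P): 
    d=P[:,:2]-h; return np.c_[d[:,0]*np.cos(a)+d[:,1]*np.sin(a),-d[:,0]*np.sin(a)+d[:,1]*np.cos(a),P[:,2]]
print(st(s["eef_pos"][None]))
for n in ["wrist","scene"]:
    c=manip.camera(n); np.savez(n+"6.npz",**c)
    cv2.imwrite(f"pics/{n}6.png",c["frame"][:,:,::-1])
    if n=="wrist": print(st(world(c,[(259,208),(259,212),(259,220),(259,230),(261,190),(243,190),(280,190)])))
b=c["frame"][140:290,140:350][:,:,::-1]
cv2.imwrite("pics/s6z.png",cv2.resize(b,None,fx=3.5,fy=3.5,interpolation=cv2.INTER_CUBIC))
E
```

```text
[490.5 151.2  64.9] [ 3.1 -0.   1.7] 21.273715468404465 [ 0.4  0.5 -2.6] [ 0.2 -0.2  0.1]
[[ -0.  351.2  64.9]]
[[  0.3 370.4  61.4]
 [  0.2 370.2  68.8]
 [  0.3 365.5  69.1]
 [  0.3 359.6  69.7]
 [  1.5 378.1  46.8]
 [ -9.8 378.6  49.1]
 [ 16.5 369.8  10.8]]
```

View pics/wrist6.png

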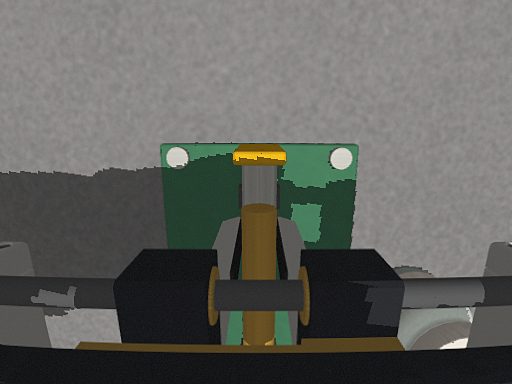

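View pics/s6z.png

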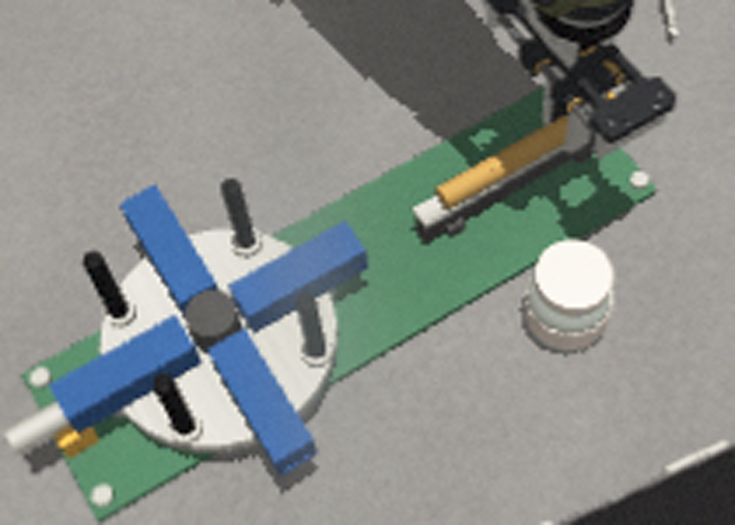

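The rod tip is at 370 mm along the rail, so its middle is about 295.5 mm, and its top is 69.5 mm high (expected 69.5), so it is seated. I'll release and lift.

>>> drive_tool([
  {"delta_pos": [0, 0, 0], "yaw": 0, "hand": 24},
  {"delta_pos": [0, 0, 0], "yaw": 0, "hand": 30},
  {"delta_pos": [0, 0, 0], "yaw": 0, "hand": 45},
  {"delta_pos": [0, 0, 0], "yaw": 0, "hand": 50},
  {"delta_pos": [0, 0, 0], "yaw": 0, "hand": 50},
])

```text
clock: 10.95
eef_pos: [490.6, 150.7, 65.1]
eef_rot: [3.141, 0.0, 1.719]
wrist_force: [-0.4, -0.7, -0.3]
finger_gap: 46.5
```

>>> drive_tool([
  {"delta_pos": [0, 0, 10], "yaw": 0, "hand": 50},
  {"delta_pos": [0, 0, 20], "yaw": 0, "hand": 50},
  {"delta_pos": [0, 0, 30], "yaw": 0, "hand": 50},
  {"delta_pos": [0, 0, 30], "yaw": 0, "hand": 50},
  {"delta_pos": [0, 0, 30], "yaw": 0, "hand": 50},
])

```text
clock: 11.37
eef_pos: [490.3, 150.8, 187.1]
eef_rot: [3.141, 0.0, 1.719]
wrist_force: [0.5, 0.4, -0.4]
finger_gap: 49.7
```

>>> drive_tool([
  {"delta_pos": [-20, -10, 20], "yaw": 0, "hand": 50},
  {"delta_pos": [-30, -20, 0], "yaw": 0, "hand": 50},
  {"delta_pos": [-30, -20, 0], "yaw": 0, "hand": 50},
  {"delta_pos": [0, 0, 0], "yaw": 0, "hand": 50},
  {"delta_pos": [0, 0, 0], "yaw": 0, "hand": 50},
])

```text
clock: 11.78
eef_pos: [410.0, 100.4, 206.2]
eef_rot: [3.14, 0.0, 1.718]
wrist_force: [0.2, -0.1, -0.2]
finger_gap: 49.8
```

```bash
python3 - <<'E'
from h import *
from cell import manip
np.set_printoptions(precision=1,suppress=True)
s=manip.read_state();print(s["eef_pos"],s["wrist_force"],s["qd"])
h=np.array([541.5,-196.3]);a=.1457
def st(P): 
    d=P[:,:2]-h; return np.c_[d[:,0]*np.cos(a)+d[:,1]*np.sin(a),-d[:,0]*np.sin(a)+d[:,1]*np.cos(a),P[:,2]]
for n in ["scene","wrist"]:
    c=manip.camera(n); cv2.imwrite(f"pics/{n}7.png",c["frame"][:,:,::-1])
    hsv=cv2.cvtColor(c["frame"],cv2.COLOR_RGB2HSV)
    m=(hsv[...,0]>8)&(hsv[...,0]<28)&(hsv[...,1]>100)
    if n=="scene": m[:150]=0;m[260:]=0;m[:,:240]=0;m[:,345:]=0
    cs,l=comps(m,40)
    for i in cs: print(n,i)
    # 3D points of brass pixels
    p=pxs(m); P=st(world(c,p)); k=(abs(P[:,0])<15)&(P[:,1]>200)&(P[:,1]<385)&(P[:,2]>63)&(P[:,2]<75); Q=P[k]
    if len(Q)>20:
        q=np.polyfit(Q[:,1],Q[:,0],1); print(n,len(Q),"y",Q[:,1].min(),Q[:,1].max(),"x mean",Q[:,0].mean(),"slope %.3f"%q[0],"ztop",np.percentile(Q[:,2],95))
    if n=="scene": cv2.imwrite("pics/s7z.png",cv2.resize(c["frame"][140:290,140:350][:,:,::-1],None,fx=3.5,fy=3.5,interpolation=cv2.INTER_CUBIC))
E
```

```text
[410.  100.4 206.2] [ 0.2 -0.1 -0.2] [ 0.   0.1 -0.1  0.  -0.   0. ]
scene (np.int32(65), array([314.2, 171.6]), array([311, 165,   7,  16], dtype=int32))
scene (np.int32(318), array([286. , 184.8]), array([265, 171,  43,  28], dtype=int32))
scene 245 y 217.9255726137059 365.90952755460955 x mean 0.8176115145286799 slope -0.000 ztop 71.15091347327738
wrist (np.int32(342), array([339.2, 104.4]), array([319, 100,  41,  11], dtype=int32))
wrist (np.int32(2229), array([337. , 189.5]), array([325, 135,  26, 123], dtype=int32))
wrist (np.int32(673), array([157. , 295.4]), array([148, 266,  23,  59], dtype=int32))
wrist (np.int32(676), array([360. , 295.4]), array([347, 266,  22,  59], dtype=int32))
wrist (np.int32(3210), array([319.2, 345.9]), array([136, 335, 328,  18], dtype=int32))
wrist 1927 y 232.8211430993801 370.0184717430437 x mean -1.1053435357263297 slope -0.013 ztop 70.35292054784209
```

View pics/s7z.png

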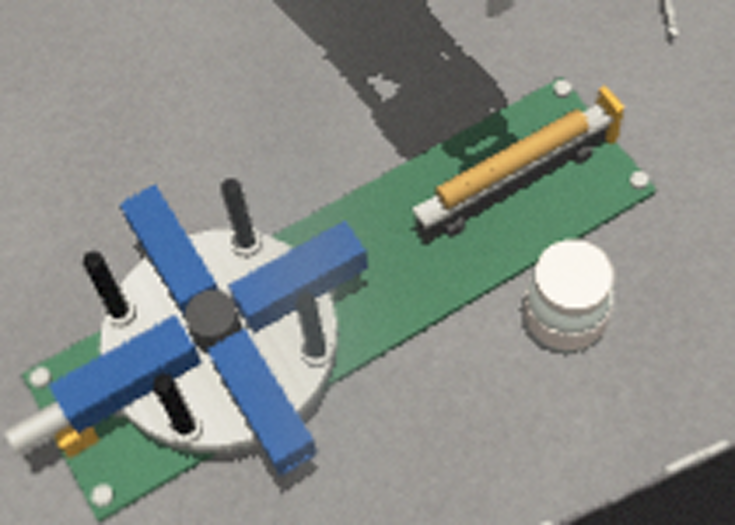

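View pics/scene7.png

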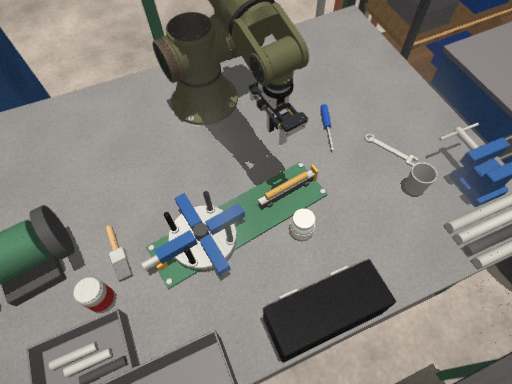

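The rod lies centred on the rail, from scene pixel (265, 198) to (307, 172). The turret is aligned, the steel rod is in its tube, and the bystanders are where they were. Handing in.

```bash
python3 - <<'E'
from h import *
from cell import manip
c=manip.camera("scene"); P=cast(c,[(143,265)],65)[0]; print(np.hypot(*(P[:2]-[541.5,-196.3]))-75)
print(manip.sign_off())
E
```

```text
103.62515822816488
the job is handed in; nothing more can be done
None
```

The job is done and handed in: the turret is one click further on and the brass rod is lying on the V rail. The sign-off gives no verdict, so this rests on my own checks.

**What I did:** I gripped the handle post at 45° and swung it 90° anticlockwise until the brass rod's tube pointed along the rail. I then drew the rod out about 190 mm in a single grasp, so no regrasp was needed. After that I released it and moved the arm clear, at about 12 s on the clock.

**Last checks:**

| Item | Measured | Allowed |
|---|---|---|
| Brass rod's middle along the rail (from its tip before release) | about 295 mm (scene view after release about 292 mm) | 267–328 mm |
| Offset from the rail's centre line | 1 mm or less | 6 mm |
| Angle to the rail | 0.013 rad or less | 0.06 rad |
| Rod axis height | about 59 mm | 54–65 mm |
| Steel rod's middle from the turret axis | about 104 mm | under 150 mm |

- **Turret:** it looks clicked in and aligned in the pictures. I checked this by eye and did not measure the final angle.
- **Bystanders:** they look unmoved in the pictures, also by eye.
- **Disagreement:** the wrist and scene cameras differed by about 2 mm on the rod's sideways position (-1.1 and +0.8 mm), which is within the calibration error.
- **Forces:** wrist force readings stayed below about 8 N throughout.

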